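# Release the shaft from the ratchet clamp

## Task

The stepped shaft is held down in the ratchet clamp, whose direction pawl is set to tighten. Flip the pawl by its orange knob to release (towards the green dot), then work the blue ratchet handle back and forth until the red-topped toe jaw has drawn fully back, without pushing the jaw itself. Then lift the shaft out of its cradle and leave it lying flat in the grey tray, and leave the wash bottle, ring gauge, vee block and eraser where they stand.

Things in the scene. Friction and masses are not known exactly. Their poses are not given: they have to be found in the camera images.
- fixture: Ratchet clamp on a grey plate 205 x 100 x 12 mm, fixed in each run. Origin on the vertical spindle axis, at bench height; own +x points along the plate to the cradle, z up; the plate spans x -55 to +150 mm, y +-50 mm. Turning the spindle anticlockwise from above draws the jaw back, 12 mm per rad, clockwise closes it; friction holds it where it is left.
- wheel_axis (a point): On the spindle axis, at the top (z 62.5 mm) of the 68 mm steel disc that is the handle's head. Under the disc lies the 20-tooth ratchet wheel (54 mm across, z 40 to 52 mm). Green dot on the disc: release side (the handle's own -y); red dot: tighten side (+y).
- handle (a joint): Ratchet handle, rad, anticlockwise positive from above, -0.65 to 0.65, starts within +-0.5; at q it points along the fixture's yaw + pi + q. Stays where left; needs 0.1 N m idle, 0.35 N m driving (3 N at the grip). With the pawl at release, positive swings drive, negative ones click back idle; up to 0.35 rad of a swing is lost to the next tooth. 3 to 5 full swings open the jaw; then it stops hard.
- handle_grip (a point): Middle of the blue handle grip, 125 mm from the spindle axis, z 58 mm. The grip is a level bar from 85 to 165 mm from the axis, 20 mm wide, 18 mm high (z 49 to 67 mm), free space under it. Own x points outward along the handle, z up.
- pawl (a joint): Direction pawl, rad, anticlockwise positive from above, -0.26 to 0.26, over-centre sprung: it snaps to the side it is on. About -0.15 to -0.26 is tighten (the start), 0.15 to 0.26 is release. Pivoted on the handle, 47 mm from the spindle axis on the handle's centre line; swings with the handle.
- pawl_knob (a point): Upright orange knob of the pawl lever, 10 mm thick, z 69 to 93 mm; the point is on its axis at z 88 mm. The lever (9 mm wide, top z 70 mm) runs 40 mm inward from the pivot: at pawl 0 the knob is on the handle's centre line 7 mm from the spindle axis; it swings 10 mm to either side. Pushed with about 1 N towards the handle's own -y (green dot) past the centre line it snaps to release.
- jaw (a joint): Toe jaw, m, slides along the fixture's own -x as it opens: 0 fully forward over the shaft, 0.046 fully back; starts between 0 and 0.010. Its red lip (22 mm wide, z 58 to 66.5 mm) reaches 6 mm past the shaft's centre line at 0; fully back it leaves 29 mm free beside the shaft.
- jaw_lip (a point): Middle of the lower front edge of the jaw's red lip, z 58 mm.
- cradle (a point): Top of the cradle saddle on which the shaft lies, 115 mm along the fixture's +x from the spindle axis, z 34 mm; axes as the fixture's. The saddle is 14 mm wide; brass cheeks 30 to 44 mm either side along y (up to z 42 mm) keep the shaft from rolling.
- shaft_center (a point): Centre of the stepped steel shaft, 22 mm in diameter at its widest, 101 mm long along its own y, about 0.19 kg. In the cradle it lies along the fixture's y, its centre 45 mm above the bench and within 6 mm of the cradle's middle. Grip it across its middle once the jaw is back.
- tray: Grey open tray with a black lining, 90 (own x) x 140 (own y) mm outside, walls 4 mm thick and 24 mm high, floor 4 mm above the bench, fixed in each run. Origin under its centre. The shaft fits along own y.
- vee_block: Bystander: loose black vee block 92 x 34 x 52 mm, origin under its centre. It stands beside the tray, nearer or farther than it.
- alcohol_bottle: Bystander: loose white wash bottle with a red cap, 62 x 82 mm, 179 mm high, origin under its body.
- ring_gauge: Bystander: loose steel setting ring, 58 mm across, 18 mm high, origin under its centre.
- eraser: Bystander: loose eraser in a paper sleeve, 17 x 42 x 12 mm, origin under its centre.
There are look-alikes about, which are no part of the job. Of the things that look like the part that bears shaft_center, the smaller one is meant.

How it is judged:
By the outcome, as a careful person would: the job done as asked, in the order asked, and still so for the second after the job is handed in, with the robot touching nothing.
It also fails if it takes over 69 s, if anything falls off the work surface, if the arm or the gripper's body presses on something with over 40 N, if the wrist force passes 120 N, or if a joint passes its speed limit or range.

## Robot

A 6-joint arm with a two-finger parallel gripper is mounted at the origin on a cart in front of the work surface, level with it; the furniture and walls round the work are solid. World frame = base frame: x ahead of the robot, y to its left, z up, the work surface at z = 0. Lengths are in m, angles in rad, forces in N, time in s.
With the tool pointing down it reaches from about 0.325 to 0.775 m from the base axis. Payload 5.5 kg.
Tool frame: the origin (TCP) lies midway between the tips of the shut fingers; the grasp point (between the pads) lies 19 mm behind it; z points along the fingers, y is the line along which they close (so a half turn about z gives the same grasp; the last joint's range is limited). The gripper opens to 88 mm and grips with 3 to 60 N. Pads are 20 mm wide; open, the fingers measure 115 mm over their backs; the gripper's body (75 mm by 178 mm) begins 61 mm behind the grasp point.
Start: joints at [-1.237, 0.091, 1.231, -0, 1.82, -0.057], TCP at [0.229, -0.555, 0.183] pointing down, gripper open.
Joint ranges: [-2.87, 2.87], [-0.86, 2.18], [0.17, 2.46], [-1.51, 4.65], [0.06, 2.69], [-2.65, 2.65]. Speed limits (rad/s): [2.57, 2.57, 3.01, 3.14, 3.14, 3.14].

## Interface

Orientations are given as a unit quaternion [x, y, z, w].
In Python, from station import * gives the robot as it stands.
- The arm moves only by the tool arm_command, never from a script. Its argument "series" is a list of rows, each a list of 6 numbers: the shift along the tool's x, y, z in cm, then the turn, a rotation vector about the tool's x, y, z in degrees. In form: [[tx, ty, tz, ax, ay, az], ...]. A call has 1 to 12 rows; each row is the pose to reach, as a shift and turn from the pose commanded when the call began, along the tool's axes at that moment; what a row does not reach only later rows make up. A row lasts 1/8 s, in which the tool goes at most 62.5 mm and 10.7 degrees, less where a joint would pass 70% of its speed; a pose out of reach is approached as far as the arm can. A call with a gripper value outside its range is refused whole. "hand" is the closure, from 0 (fully open) to 1 (shut), set as the call begins (left out, the last holds). The fingers move at their own pace and stop on an object; "grip_force" is the grip in N (left out, the last holds). Time passes only in rows, so rows that repeat a pose let the fingers close. It gives the time, the measured TCP pose, the force, the opening and the grip force at its end, in the units of the state.
- get_obs(): the state, without advancing time (a new reading comes with each control period).
- snapshot(name): name is "side" or "top" or "wrist"; returns the picture (420x560x3 uint8, red, green, blue); there is no depth.
- camera_params(name): a dict with "fx", "fy", "cx", "cy" (pixels), "world_to_cam" (4x4, takes a point from world to camera coordinates). Camera axes: x right, y up, looking along -z (the intrinsics and any distortion apply to the point x, -y, -z); pixel columns grow to the right and rows downward; lengths in m; the calibration is good to about 2 mm. A picture is of the moment at which its call begins: read the wrist's pose just before it. camera_params takes no time and is no camera call; for the wrist camera it gives the pose at the moment of the call.
- sign_off(): hands the job in; it is judged then, once.
The state is a dict: "time_s": time; "joint_positions": joint angles; "qd": joint speeds; "effort": joint torques, N m; "tcp_pos": TCP position; "tool_rot": TCP orientation; "ft_force": force on the tool from outside, world axes, zero at the start; "ft_torque": the same for the moment, N m; "opening": finger opening in m; "finger_force": force on a finger pad.
Only numpy, scipy, OpenCV 4.12 (cv2) and the standard library are available. Lean on these libraries where they do the work, as an engineer would, in place of code of your own. Each camera call takes 0.05 s, during which the arm holds its last target. There are 200 camera calls.

## Working session

There is one attempt and no reset: what is moved stays moved. The work goes in short steps, Python scripts to look and compute and a tool call to move; the robot and the scene stay as the last step left them, time stands still between calls to the robot, and variables do not carry over. Pictures are saved under pics/ and viewed, at most 10 in all, crops included, and the job is handed in when it is done.

Besides the shell and the picture viewer there is one more tool, called after ">>>" as a command line: name --pt "numbers of a row" for each row, then --argument value for the rest. arm_command: Moves the arm, as the interface text tells. Its arguments: {"type":"object","properties":{"series":{"type":"array","items":{"type":"array","items":{"type":"number"}}},"hand":{"type":"number"},"grip_force":{"type":"number"}},"required":["series"]}

```bash
mkdir -p pics; python3 - <<'E'
from station import *
import cv2,numpy as np
for n in("top","side"):
    p=camera_params(n); im=snapshot(n); cv2.imwrite(f"pics/{n}0.png",cv2.resize(im[:,:,::-1],(800,600),interpolation=cv2.INTER_CUBIC)); print(n,p)
o=get_obs();print(o['time_s'],o['tcp_pos'],o['tool_rot'])
E
ls
```

```text
top {'fx': 415.82000663217667, 'fy': 415.82000663217667, 'cx': 278.27737065061206, 'cy': 209.05512072317248, 'world_to_cam': array([[-0.02539088, -0.99962782,  0.00997658, -0.19280209],
       [ 0.99071624, -0.02382875,  0.13384141, -0.51127248],
       [-0.13355387,  0.01328231,  0.99095254, -1.00602564],
       [ 0.        ,  0.        ,  0.        ,  1.        ]])}
side {'fx': 384.07929332909504, 'fy': 384.07929332909504, 'cx': 274.88048832112383, 'cy': 207.38720699391976, 'world_to_cam': array([[ 0.99861315,  0.05150812, -0.01089449, -0.45478473],
       [-0.0308065 ,  0.73949269,  0.67245931,  0.09065647],
       [ 0.04269351, -0.67119109,  0.74005391, -1.13911681],
       [ 0.        ,  0.        ,  0.        ,  1.        ]])}
0.1 [ 0.22844266 -0.55445602  0.18173535] [ 9.80969858e-01  1.94158109e-01 -1.17451930e-04 -8.67742927e-04]
pics
```

View pics/top0.png

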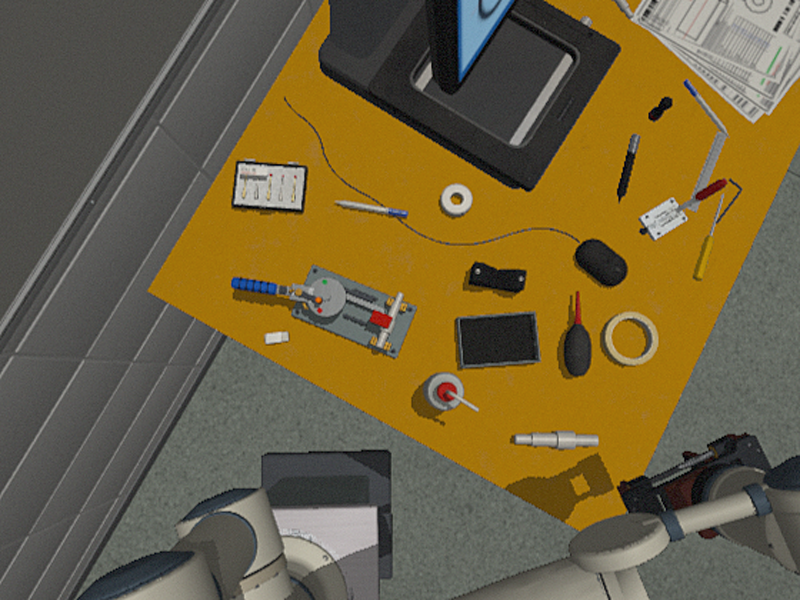

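View pics/side0.png

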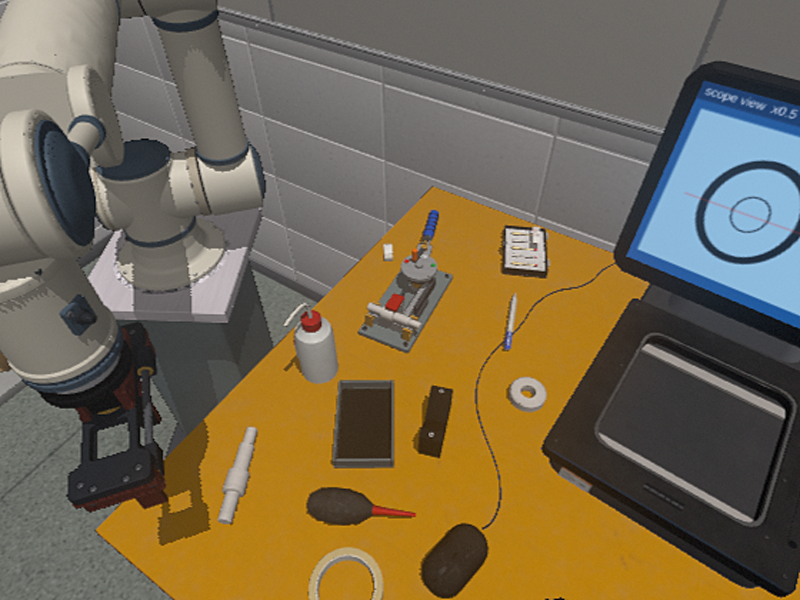

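The top view shows the spindle disc at about (325,298), handle grip around (255,287), cradle/shaft at (390,320) and tray centre at (497,340). The bottle is at (445,392), vee block at (498,277) and ring at (456,199). The shaft at (555,440) is the larger look-alike. The side view agrees.

```bash
cat > h.py <<'E'
from station import *
import cv2,numpy as np
from scipy.spatial.transform import Rotation as R
def w(p,uv,z,s=1.0):
    "pixel (in picture scaled by s) -> world point at height z"
    M=p['world_to_cam']; u,v=np.array(uv)/s
    d=M[:3,:3].T@np.array([(u-p['cx'])/p['fx'],-(v-p['cy'])/p['fy'],-1]); c=-M[:3,:3].T@M[:3,3]
    return (c+d*(z-c[2])/d[2])
def px(p,P,s=1.0):
    q=p['world_to_cam']@np.r_[P,1]; return s*np.array([p['cx']-p['fx']*q[0]/q[2],p['cy']+p['fy']*q[1]/q[2]])
def rel(P,o=None):
    "world TCP target -> tool shift cm"
    o=o or get_obs(); return R.from_quat(o['tool_rot']).inv().apply(np.array(P)-o['tcp_pos'])*100
E
python3 - <<'E'
from h import *
p=camera_params("top");s=800/560
for n,uv,z in [("spin",(325,298),.0625),("c1",(314,265),.012),("c2",(416,304),.012),("c3",(400,358),.012),("c4",(293,313),.012),("gripA",(233,284),.058),("gripB",(279,290),.058),("knob",(318,300),.09),("shaftA",(400,293),.045),("shaftB",(381,343),.045),("lip",(381,319),.066),("t1",(457,315),.024),("t2",(536,313),.024),("t3",(539,361),.024),("t4",(463,368),.024),("bottle",(445,392),.1),("eraser",(277,338),.012),("vee",(498,274),.05),("decA",(512,439),.01),("decB",(598,441),.01)]:
    print(n,np.round(w(p,uv,z,s),3))
p=camera_params("wrist");print(p, get_obs()['tcp_pos'])
E
```

```text
spin [ 0.507 -0.081  0.062]
c1 [ 0.574 -0.057  0.012]
c2 [ 0.499 -0.239  0.012]
c3 [ 0.403 -0.207  0.012]
c4 [ 0.488 -0.019  0.012]
gripA [0.535 0.076 0.058]
gripB [ 0.523 -0.002  0.058]
knob [ 0.5   -0.073  0.09 ]
shaftA [ 0.515 -0.21   0.045]
shaftB [ 0.429 -0.175  0.045]
lip [ 0.468 -0.176  0.066]
t1 [ 0.476 -0.31   0.024]
t2 [ 0.476 -0.45   0.024]
t3 [ 0.392 -0.45   0.024]
t4 [ 0.383 -0.317  0.024]
bottle [ 0.344 -0.277  0.1  ]
eraser [0.444 0.01  0.012]
vee [ 0.543 -0.381  0.05 ]
decA [ 0.258 -0.399  0.01 ]
decB [ 0.251 -0.549  0.01 ]
{'fx': 314.65765842137967, 'fy': 314.65765842137967, 'cx': 278.0499150562249, 'cy': 210.04951091281916, 'world_to_cam': array([[ 0.38021516, -0.92489493, -0.00240679, -0.60004596],
       [ 0.89735657,  0.36952222, -0.24125611,  0.03099115],
       [ 0.22402592,  0.08956948,  0.9704585 , -0.38956841],
       [ 0.        ,  0.        ,  0.        ,  1.        ]])} [ 0.22844266 -0.55445602  0.18173535]
```

Estimates: spindle (0.507,-0.081), fixture yaw about -112.5°, handle pointing 80° (q about 0.2). I'll go high over the fixture, above the bottle, with the fingers shut.

>>> arm_command --pt "0 0 -6 0 0 0" --pt "0 0 -12 0 0 0" --pt "4.3 -3.6 -12 0 0 -6" --pt "8.6 -7.1 -12 0 0 -12" --pt "12.9 -10.7 -12 0 0 -18" --pt "17.2 -14.3 -12 0 0 -24" --pt "21.5 -17.9 -12 0 0 -30" --pt "25.8 -21.4 -12 0 0 -36" --pt "30.1 -25 -12 0 0 -42" --pt "34.4 -28.6 -12 0 0 -48" --pt "38.8 -32.1 -10 0 0 -53" --pt "43 -35.7 -7 0 0 -58" --hand 1

```text
time_s: 1.6
tcp_pos: [0.4909, -0.0595, 0.2529]
tool_rot: [0.763, 0.647, 0.001, 0.001]
ft_force: [-0.3, -0.7, -0.7]
opening: 0.0007
finger_force: 0.0
```

>>> arm_command --pt "0 0 0 0 0 0" --pt "0 0 0 0 0 0" --pt "0 0 0 0 0 0"

```text
time_s: 1.98
tcp_pos: [0.4899, -0.0625, 0.2542]
tool_rot: [0.765, 0.644, 0.0, 0.001]
ft_force: [-0.2, -0.3, -0.9]
opening: 0.0003
finger_force: 0.0
```

```bash
python3 - <<'E'
from h import *
o=get_obs();p=camera_params("wrist");im=snapshot("wrist")
cv2.imwrite("pics/w1.png",cv2.resize(im[:,:,::-1],(800,600),interpolation=cv2.INTER_CUBIC))
np.save("w1.npy",p['world_to_cam'])
print(o['time_s'],o['tcp_pos'],R.from_quat(o['tool_rot']).as_matrix().round(3),o['joint_positions'])
E
```

```text
1.975 [ 0.48989833 -0.0625337   0.25417088] [[ 0.169  0.986  0.002]
 [ 0.986 -0.169 -0.001]
 [-0.     0.002 -1.   ]] [-1.95590995e-01 -1.67873605e-01  1.35563865e+00 -3.63800600e-04
  1.95196941e+00 -2.56513464e-02]
```

View pics/w1.png

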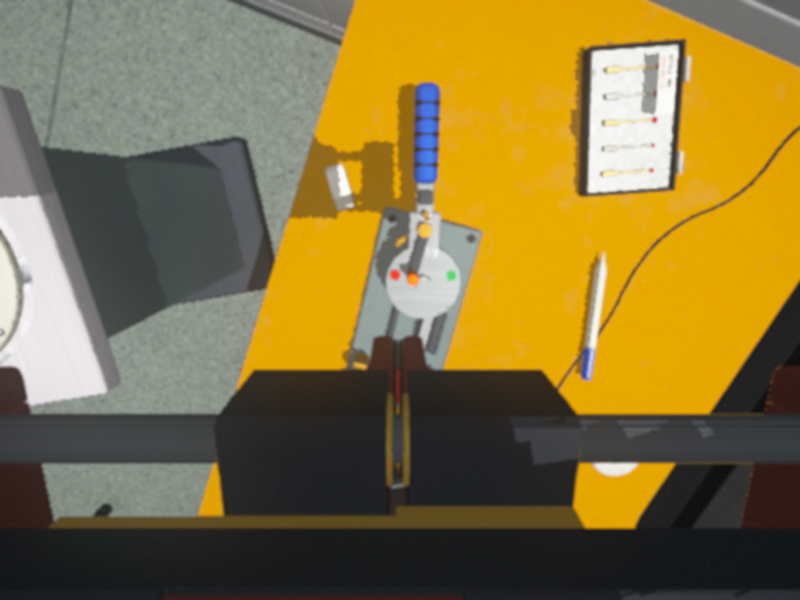

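The wrist view shows the disc centre at (423,283), knob (413,280), pawl pivot (425,230), and grip from (427,84) to (425,182). The green dot is at (451,276) on the right and the red dot at (394,275) on the left.

```bash
python3 - <<'E'
from h import *
p=camera_params("wrist");s=800/560
S=w(p,(423,283),.0625,s)
for n,uv,z in [("spin",(423,283),.0625),("knob",(413,280),.093),("pivot",(425,230),.07),("gA",(427,84),.06),("gB",(425,182),.06),("gmid",(427,133),.067),("green",(451,276),.0625),("red",(394,275),.0625),("c4",(387,210),.012),("c1",(481,233),.012),("eraser",(341,187),.012)]:
    q=w(p,uv,z,s);d=q-S;print(n,q.round(4),np.hypot(*d[:2]).round(4),np.degrees(np.arctan2(d[1],d[0])).round(1),rel(q).round(1))
E
```

```text
spin [ 0.5084 -0.0845  0.0625] 0.0 0.0 [-1.8  2.2 19.2]
knob [ 0.5    -0.0741  0.093 ] 0.0134 128.9 [-1.   1.2 16.1]
pivot [ 0.5172 -0.0376  0.07  ] 0.0477 79.5 [ 2.9  2.2 18.4]
gA [0.5375 0.0773 0.06  ] 0.1644 79.8 [14.6  2.3 19.4]
gB [0.5239 0.0015 0.06  ] 0.0874 79.8 [ 6.9  2.2 19.4]
gmid [0.5311 0.0395 0.067 ] 0.1261 79.6 [10.8  2.3 18.7]
green [ 0.534  -0.0825  0.0625] 0.0257 4.6 [-1.2  4.6 19.2]
red [ 0.4841 -0.0729  0.0625] 0.0269 154.5 [-1.1 -0.4 19.2]
c4 [ 0.4865 -0.018   0.012 ] 0.07 108.3 [ 4.3 -1.1 24.2]
c1 [ 0.5736 -0.0556  0.012 ] 0.0713 24.0 [ 2.1  8.1 24.2]
eraser [0.4468 0.0108 0.012 ] 0.1135 122.9 [ 6.5 -5.5 24.2]
```

>>> arm_command --pt "-0.5 -0.8 5 0 0 0" --pt "-1 -1.7 10 0 0 0" --pt "-1 -1.7 14 0 0 0" --pt "-1 -1.7 17.5 0 0 0" --pt "-1 -1.7 17.5 0 0 0" --pt "-1 -1.3 17.5 0 0 0" --pt "-1 -0.8 17.5 0 0 0" --pt "-1 -0.3 17.5 0 0 0" --pt "-1 0.2 17.5 0 0 0" --pt "-1 0.6 17.5 0 0 0" --pt "-1 0.8 17.5 0 0 0" --pt "-1 0.8 17.5 0 0 0"

```text
time_s: 3.52
tcp_pos: [0.4962, -0.0724, 0.0778]
tool_rot: [0.764, 0.645, -0.0, -0.0]
ft_force: [0.0, 0.2, 0.5]
opening: 0.0006
finger_force: 0.0
```

```bash
python3 - <<'E'
from h import *
o=get_obs();p=camera_params("wrist");im=snapshot("wrist")
cv2.imwrite("pics/w2.png",cv2.resize(im[100:310,140:420,::-1],(800,600),interpolation=cv2.INTER_CUBIC))
print(o['time_s'],o['tcp_pos'],o['ft_force'],o['ft_torque'])
E
```

```text
3.525 [ 0.4961948  -0.07240027  0.07780847] [0.02888993 0.16873042 0.53316481] [-0.0096935  -0.04610093 -0.04020571]
```

View pics/w2.png

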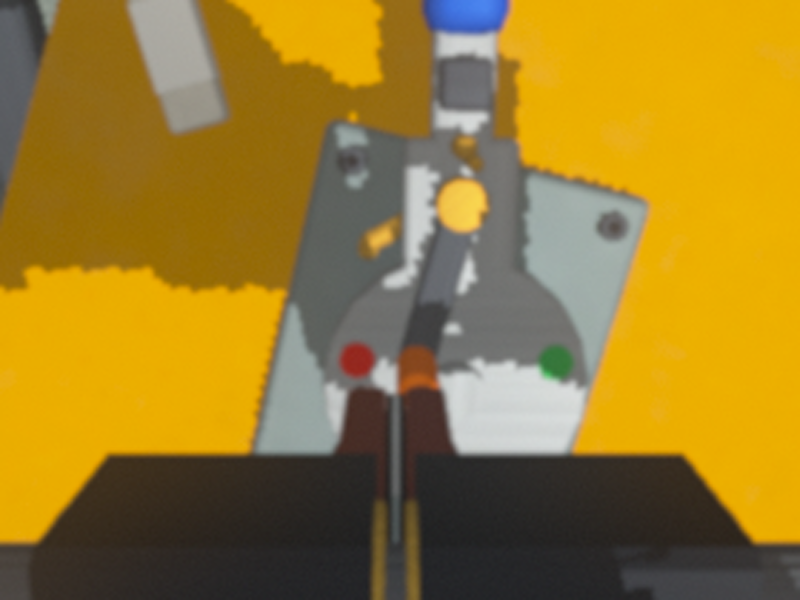

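The fingers stand at about (395,390), and the knob at (418,375) is still tilted to the red side, so it was not hooked. I'll check the geometry by projection.

```bash
python3 - <<'E'
from h import *
o=get_obs();p=camera_params("wrist");s=800/280
T=R.from_quat(o['tool_rot']).as_matrix()
f=lambda P:((px(p,P)-[140,100])*s).round(0)
print("tcp",f(o['tcp_pos']))
for x in(-.01,.01): print("tipcorner",[f(o['tcp_pos']+T@[x,y,0]) for y in(-.0135,.0135)])
b=lambda u,z:w(p,np.array(u)/s+[140,100],z)
for n,u,z in [("knobtop",(418,382),.093),("knobbase",(418,350),.070),("spin",(455,375),.0625),("green",(555,362),.0625),("red",(357,360),.0625),("pivot",(463,205),.08),("tipL",(365,390),.078),("tipR",(428,390),.078)]:
    q=b(u,z);print(n,q.round(4),rel(q,o).round(2))
E
```

```text
tcp [400. 369.]
tipcorner [array([343., 410.]), array([456., 410.])]
tipcorner [array([342., 328.]), array([458., 328.])]
knobtop [ 0.5003 -0.0712  0.093 ] [ 0.19  0.39 -1.52]
knobbase [ 0.5009 -0.0707  0.07  ] [0.25 0.45 0.78]
spin [ 0.509  -0.081   0.0625] [-0.63  1.41  1.53]
green [ 0.5344 -0.0818  0.0625] [-0.28  3.93  1.53]
red [ 0.4852 -0.0729  0.0625] [-0.23 -1.07  1.53]
pivot [ 0.5165 -0.0363  0.08  ] [ 3.9   1.4  -0.22]
tipL [ 0.4872 -0.076   0.078 ] [-0.5  -0.82 -0.02]
tipR [ 0.5019 -0.0785  0.078 ] [-0.5   0.67 -0.02]
```

>>> arm_command --pt "0 -0.8 0 0 0 0" --pt "0 -1.8 0 0 0 0" --pt "0.6 -1.8 0 0 0 0" --pt "1.3 -1.8 0 0 0 0" --pt "1.3 -1.8 0 0 0 0" --pt "1.3 -1.3 0 0 0 0" --pt "1.3 -0.8 0 0 0 0" --pt "1.3 -0.4 0 0 0 0" --pt "1.3 0 0 0 0 0" --pt "1.3 0.3 0 0 0 0" --pt "1.3 0.5 0 0 0 0" --pt "1.3 0.5 0 0 0 0"

```text
time_s: 5.08
tcp_pos: [0.5033, -0.0605, 0.0779]
tool_rot: [0.764, 0.645, -0.0, -0.0]
ft_force: [-0.2, -1.5, 0.0]
opening: 0.0002
finger_force: 0.0
```

```bash
python3 - <<'E'
from h import *
o=get_obs();p=camera_params("wrist");im=snapshot("wrist")
cv2.imwrite("pics/w3.png",cv2.resize(im[100:310,140:420,::-1],(560,420),interpolation=cv2.INTER_CUBIC))
print(o['time_s'],o['tcp_pos'],o['ft_force'],o['ft_torque'])
E
```

```text
5.075 [ 0.50331946 -0.06045073  0.07789069] [-0.1621984  -1.49383285  0.00182151] [-0.02792339 -0.08024967  0.04677953]
```

View pics/w3.png

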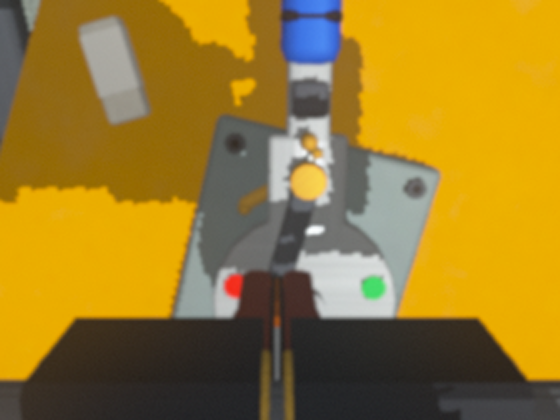

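The fingers cover rows 270 and below, and the lever is still tilted left. The knob shows only as a speck of orange in the gap at (277,322). That suggests the tips are passing above the knob, so I'll compute the height at which the visible tip edge fits.

```bash
python3 - <<'E'
from h import *
o=get_obs();p=camera_params("wrist");s=560/280
T=R.from_quat(o['tool_rot']).as_matrix()
f=lambda P:((px(p,P)-[140,100])*s).round(0)
for z in(0,-.01,-.02,-.03,-.04): print(z,[f(o['tcp_pos']+T@[x,y,z]) for x,y in((.01,-.0135),(.01,.0135),(-.01,0))])
print(f([.5005,-.0715,.093]))
im=snapshot("wrist")[100:310,140:420]
hsv=cv2.cvtColor(im,cv2.COLOR_RGB2HSV)
for c in range(110,166,6): print(c*2,[tuple(int(v) for v in im[r,c]) for r in(128,132,136,140,146,152)])
E
```

```text
0 [array([239., 230.]), array([320., 230.]), array([280., 287.])]
-0.01 [array([237., 238.]), array([322., 238.]), array([280., 297.])]
-0.02 [array([235., 247.]), array([325., 247.]), array([280., 309.])]
-0.03 [array([233., 257.]), array([327., 256.]), array([280., 322.])]
-0.04 [array([231., 267.]), array([330., 267.]), array([280., 336.])]
[277. 307.]
220 [(93, 97, 92), (94, 93, 90), (171, 173, 171), (191, 193, 191), (188, 191, 190), (195, 197, 196)]
232 [(110, 109, 106), (115, 116, 112), (177, 157, 156), (244, 46, 29), (243, 50, 35), (194, 199, 198)]
244 [(109, 109, 107), (110, 109, 107), (104, 89, 86), (87, 45, 36), (72, 45, 37), (72, 44, 37)]
256 [(108, 108, 107), (108, 108, 106), (76, 53, 47), (73, 46, 39), (72, 45, 39), (70, 45, 37)]
268 [(106, 107, 105), (96, 97, 96), (74, 61, 57), (73, 48, 40), (65, 44, 39), (62, 43, 38)]
280 [(65, 65, 64), (84, 86, 90), (93, 95, 98), (59, 46, 39), (53, 43, 37), (60, 45, 38)]
292 [(64, 63, 64), (97, 101, 105), (75, 54, 50), (72, 48, 41), (71, 46, 42), (70, 46, 42)]
304 [(190, 194, 193), (200, 203, 203), (103, 91, 89), (70, 47, 41), (71, 48, 42), (69, 46, 41)]
316 [(197, 201, 201), (202, 206, 205), (205, 209, 209), (210, 214, 213), (130, 130, 129), (160, 159, 158)]
328 [(209, 212, 211), (203, 208, 207), (207, 211, 210), (211, 215, 215), (204, 208, 208), (202, 207, 206)]
```

>>> arm_command --pt "0 -1 0 0 0 0" --pt "-0.5 -2.2 0 0 0 0" --pt "-1 -2.4 0 0 0 0" --pt "-1 -2.4 0.5 0 0 0" --pt "-1 -2.4 1 0 0 0" --pt "-1 -2.4 1 0 0 0"

```text
time_s: 5.92
tcp_pos: [0.4776, -0.0662, 0.0671]
tool_rot: [0.764, 0.645, -0.0, -0.001]
ft_force: [-0.3, -0.3, -0.4]
opening: 0.0007
finger_force: 0.0
```

>>> arm_command --pt "0 0.4 0 0 0 0" --pt "0 0.8 0 0 0 0" --pt "0 1.2 0 0 0 0" --pt "0 1.6 0 0 0 0" --pt "0 2 0 0 0 0" --pt "0 2.2 0 0 0 0" --pt "0 2.4 0 0 0 0" --pt "0 2.4 0 0 0 0"

```text
time_s: 6.92
tcp_pos: [0.5017, -0.0703, 0.0679]
tool_rot: [0.764, 0.645, -0.0, -0.0]
ft_force: [0.3, -0.6, -0.5]
opening: 0.0005
finger_force: 0.0
```

```bash
cat >> h.py <<'E'
def blob(im,name):
    h=cv2.cvtColor(im,cv2.COLOR_RGB2HSV); r={'red':((0,190,120),(4,255,255)),'orange':((6,200,90),(18,255,255)),'green':((55,120,80),(80,255,255)),'blue':((105,150,60),(120,255,255))}[name]
    n,_,st,c=cv2.connectedComponentsWithStats(cv2.inRange(h,*r)); return [(int(st[i,4]),c[i].round(1).tolist()) for i in range(1,n) if st[i,4]>12]
E
python3 - <<'E'
from h import *
o=get_obs();p=camera_params("wrist");im=snapshot("wrist")
print(o['time_s'],o['tcp_pos'],o['ft_force'],o['ft_torque'])
for c in('red','orange','green','blue'): print(c,[b for b in blob(im,c)])
a=im[100:310,140:420];b=snapshot("side")[130:290,200:360]
cv2.imwrite("pics/w4.png",np.hstack([cv2.resize(a,(440,330)),cv2.resize(b,(330,330),interpolation=cv2.INTER_CUBIC)])[:,:,::-1])
E
```

```text
6.925 [ 0.5016787  -0.07033921  0.06792146] [ 0.33074656 -0.6183086  -0.53394928] [-0.01728264 -0.03418105 -0.02360962]
red [(75, [256.5, 233.9]), (38, [274.5, 354.3])]
orange [(36, [277.9, 233.4])]
green [(97, [328.9, 235.0])]
blue [(581, [298.4, 11.3]), (559, [297.7, 34.3]), (522, [297.2, 56.6]), (489, [296.9, 78.2]), (641, [296.0, 102.0]), (117, [476.6, 331.4])]
```

View pics/w4.png

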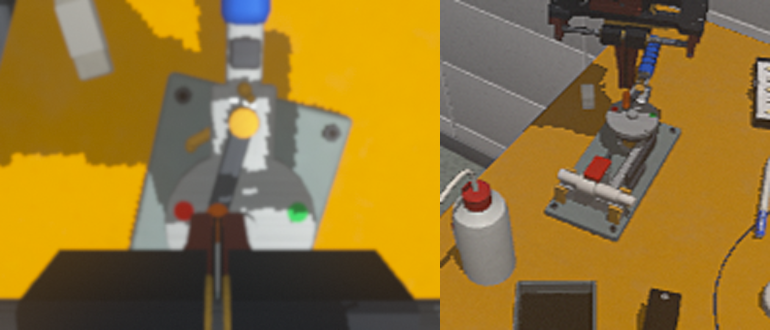

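The wrist crop (left) shows the knob still on the red side at about (217,210). The side crop (right) shows the fingertip ending near (628,88), just above or behind the knob at (626,100).

```bash
python3 - <<'E'
from h import *
o=get_obs();p=camera_params("side");T=R.from_quat(o['tool_rot']).as_matrix()
f=lambda P:((px(p,P)-[200,130])*330/160+[440,0]).round(0)
for z in(0,-.01,-.02,-.03,-.04): print(z,f(o['tcp_pos']+T@[0,0,z]))
print("knob",f([.5,-.0715,.07]),f([.5,-.0715,.093]),"spin",f([.508,-.083,.0625]))
q=camera_params("wrist")['world_to_cam'];print("cam in tool", T.T@(-q[:3,:3].T@q[:3,3]-o['tcp_pos']))
print(o['opening'])
E
```

```text
0 [627. 106.]
-0.01 [627. 100.]
-0.02 [627.  95.]
-0.03 [627.  89.]
-0.04 [627.  83.]
knob [626. 106.] [626.  92.] spin [632. 116.]
cam in tool [ 0.06343318 -0.00094607 -0.20238296]
0.00043018068527499425
```

Both views put the visible tip about 30 mm above the nominal TCP, so it is passing over the knob. I'll back off, then lower gently while watching force.

>>> arm_command --pt "0 -1.2 0 0 0 0" --pt "0 -2.4 0 0 0 0" --pt "0 -2.4 0.3 0 0 0" --pt "0 -2.4 0.6 0 0 0" --pt "0 -2.4 0.8 0 0 0" --pt "0 -2.4 0.8 0 0 0"

```text
time_s: 7.78
tcp_pos: [0.4779, -0.0663, 0.0596]
tool_rot: [0.764, 0.645, -0.0, -0.0]
ft_force: [0.4, -0.7, -0.2]
opening: 0.0002
finger_force: 0.0
```

```bash
python3 - <<'E'
from h import *
o=get_obs();print(o['tcp_pos'],o['ft_force'])
p=camera_params("wrist");im=snapshot("wrist");cv2.imwrite("pics/w5.png",cv2.resize(im[:,:,::-1],(800,600)))
E
```

```text
[ 0.47789891 -0.06628296  0.05955178] [ 0.43661906 -0.71603016 -0.22585047]
```

View pics/w5.png

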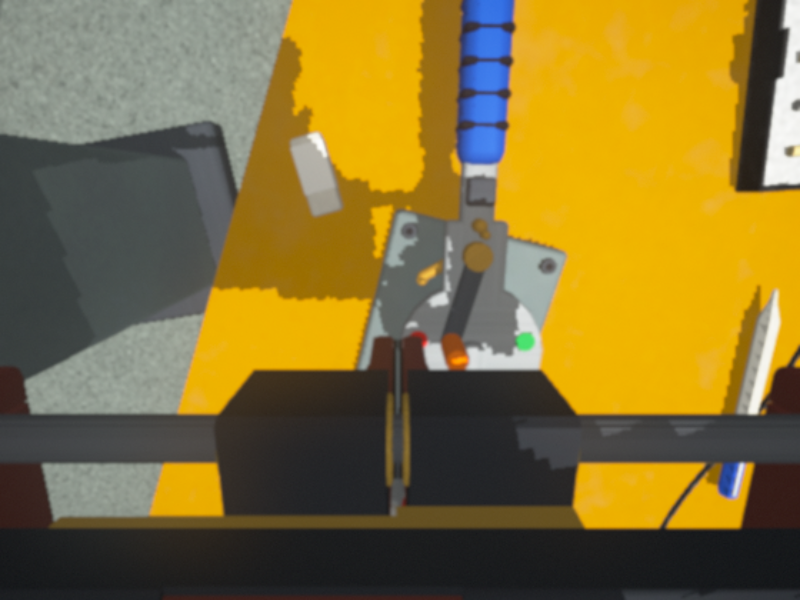

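The fingertips at (395,338) stand left of the knob, whose base is at (453,338) and top at (458,360). There was no contact with the disc at nominal z 0.060, so I'll lower 10 mm more and push.

>>> arm_command --pt "0 0 0.3 0 0 0" --pt "0 0 0.6 0 0 0" --pt "0 0 0.9 0 0 0" --pt "0 0 1 0 0 0" --pt "0 0 1 0 0 0"

```text
time_s: 8.45
tcp_pos: [0.4779, -0.0663, 0.0498]
tool_rot: [0.764, 0.645, -0.0, -0.0]
ft_force: [-0.3, 0.4, 0.2]
opening: 0.0004
finger_force: 0.0
```

>>> arm_command --pt "0 0.4 0 0 0 0" --pt "0 0.8 0 0 0 0" --pt "0 1.2 0 0 0 0" --pt "0 1.5 0 0 0 0" --pt "0 1.8 0 0 0 0" --pt "0 2.1 0 0 0 0" --pt "0 2.3 0 0 0 0" --pt "0 2.3 0 0 0 0"

```text
time_s: 9.45
tcp_pos: [0.5008, -0.0701, 0.0499]
tool_rot: [0.764, 0.645, 0.0, -0.0]
ft_force: [-0.4, -0.6, 0.1]
opening: 0.0003
finger_force: 0.0
```

```bash
python3 - <<'E'
from h import *
o=get_obs();print(o['time_s'],o['tcp_pos'],o['ft_force'])
p=camera_params("wrist");im=snapshot("wrist")
for c in('red','orange','green'): print(c,[b for b in blob(im,c)])
E
```

```text
9.45 [ 0.50078245 -0.07006775  0.0498949 ] [-0.43062451 -0.64906285  0.11967484]
red [(86, [255.4, 243.0])]
orange [(212, [309.5, 250.5])]
green [(108, [334.7, 243.8])]
```

The knob is now at column 309, on the green side of the red–green midpoint (295), so the pawl has flipped. Next I go over the grip, straddling with about 32 mm opening.

>>> arm_command --pt "0 -0.5 0 0 0 0" --pt "0 -0.5 -3 0 0 0" --pt "2 0 -6 0 0 0" --pt "6 0.5 -7 0 0 0" --pt "10 1 -7 0 0 0" --pt "11.4 1.1 -6 0 0 0" --pt "11.4 1.1 -6 0 0 0" --pt "11.4 1.1 -6 0 0 0" --hand 0.64

```text
time_s: 10.5
tcp_pos: [0.53, 0.0394, 0.1095]
tool_rot: [0.764, 0.645, -0.001, -0.0]
ft_force: [-0.2, 0.9, -1.0]
opening: 0.0319
finger_force: 0.0
```

```bash
python3 - <<'E'
from h import *
o=get_obs();print(o['time_s'],o['tcp_pos'],o['ft_force'],o['opening'])
p=camera_params("wrist");im=snapshot("wrist");q=camera_params("side");b=snapshot("side")
print("wrist px tcp",px(p,o['tcp_pos'],1/.7),"side",px(q,o['tcp_pos']))
for c in('red','orange','green','blue'): print(c,[t for t in blob(im,c)])
print("side blue",blob(b,'blue'))
s=b[120:270,220:370]
cv2.imwrite("pics/w6.png",np.hstack([cv2.resize(im,(480,360)),cv2.resize(s,(300,300),interpolation=cv2.INTER_CUBIC).copy() if 0 else cv2.resize(s,(320,360),interpolation=cv2.INTER_CUBIC)])[:,:,::-1])
E
```

```text
10.5 [0.53002069 0.03940642 0.10951817] [-0.1539354   0.92132862 -1.00439051] 0.03193981696203184
wrist px tcp [399.89862259 327.51758928] side [302.12965783 143.32542247]
red [(39, [251.1, 338.1])]
orange [(131, [287.7, 352.7])]
green [(53, [306.5, 338.9])]
blue [(123, [288.2, 173.6]), (18, [288.5, 187.7]), (19, [286.3, 210.3]), (217, [280.7, 221.2]), (496, [280.1, 242.0])]
side blue [(2787, [503.4, 131.6]), (19, [301.3, 157.7]), (20, [299.9, 162.4])]
```

View pics/w6.png

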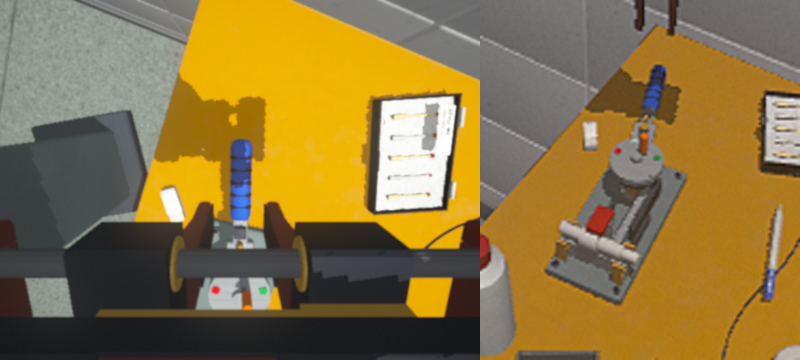

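The wrist view shows the handle (col 240) centred between the fingers (197 and 278). The side view again shows the tips about 33 mm above nominal. I'll lower over the grip, narrow the fingers, and swing back idle.

>>> arm_command --pt "0 0.1 3 0 0 0" --pt "0 0.1 6 0 0 0" --pt "0 0.1 8 0 0 0" --pt "0 0.1 9.8 0 0 0" --pt "0 0.1 9.8 0 0 0"

```text
time_s: 11.22
tcp_pos: [0.5306, 0.0401, 0.0106]
tool_rot: [0.764, 0.645, -0.001, -0.001]
ft_force: [-0.8, 0.9, -0.7]
opening: 0.0313
finger_force: 0.0
```

>>> arm_command --pt "0 0 0 0 0 0" --pt "0 0 0 0 0 0" --pt "-0.12 1.74 0 0 0 8" --pt "-0.48 3.45 0 0 0 16" --pt "-1.08 5.08 0 0 0 24" --pt "-1.9 6.62 0 0 0 32" --pt "-2.92 8.03 0 0 0 40" --pt "-4.14 9.29 0 0 0 48" --pt "-4.14 9.29 0 0 0 48" --hand 0.7

```text
time_s: 12.35
tcp_pos: [0.6169, -0.0168, 0.0125]
tool_rot: [0.96, 0.279, 0.0, 0.0]
ft_force: [-0.1, 0.4, 1.2]
opening: 0.0263
finger_force: 0.0
```

```bash
cat >> h.py <<'E'
def jaw():
    b=snapshot("top");p=camera_params("top");r=[t for t in blob(b,'red') if 225<t[1][0]<290 and 190<t[1][1]<245]
    q=[(t[0],np.dot(w(p,t[1],.066)[:2]-[.508,-.083],[np.cos(np.radians(-112.4)),np.sin(np.radians(-112.4))]).round(4)) for t in r]
    bl=[(t[0],w(p,t[1],.065).round(3).tolist()) for t in blob(b,'blue') if t[0]<400]
    return q,bl
E
python3 - <<'E'
from h import *
o=get_obs();print(o['time_s'],o['tcp_pos'],o['ft_force'],o['opening']);print(jaw())
d=o['tcp_pos'][:2]-[.508,-.083];print(np.hypot(*d),np.degrees(np.arctan2(d[1],d[0])))
E
```

```text
12.35 [ 0.61689994 -0.01677714  0.01248734] [-0.13569558  0.37605287  1.21956185] 0.026326643900721355
([(101, np.float64(0.0993))], [(258, [0.976, -0.354, 0.065]), (26, [0.873, -0.738, 0.065]), (18, [0.652, -0.207, 0.065]), (82, [0.598, -0.028, 0.065])])
0.127454555271699 31.304096583802934
```

The handle followed to about 31°, and the jaw lip centre reads 0.099 along the fixture. Now a drive stroke, anticlockwise.

>>> arm_command --pt "-0.15 -1.96 0 0 0 -9" --pt "-0.61 -3.86 0 0 0 -18" --pt "-1.36 -5.67 0 0 0 -27" --pt "-2.39 -7.35 0 0 0 -36" --pt "-3.66 -8.84 0 0 0 -45" --pt "-5.15 -10.11 0 0 0 -54" --pt "-6.83 -11.14 0 0 0 -63" --pt "-8.64 -11.89 0 0 0 -72" --pt "-8.64 -11.89 0 0 0 -72"

```text
time_s: 13.52
tcp_pos: [0.4792, 0.0386, 0.0127]
tool_rot: [0.612, 0.79, 0.001, 0.001]
ft_force: [0.5, -0.6, -0.1]
opening: 0.0257
finger_force: 0.0
```

```bash
python3 - <<'E'
from h import *
o=get_obs();print(o['time_s'],o['tcp_pos'],o['ft_force'],o['opening']);print(jaw())
d=o['tcp_pos'][:2]-[.508,-.083];print(np.hypot(*d),np.degrees(np.arctan2(d[1],d[0])))
E
```

```text
13.525 [0.47916101 0.03855128 0.0126633 ] [ 0.47561261 -0.58539985 -0.07714562] 0.025723690445067136
([(106, np.float64(0.0875))], [(264, [0.976, -0.353, 0.065]), (26, [0.873, -0.738, 0.065]), (16, [0.652, -0.207, 0.065]), (62, [0.487, 0.012, 0.065])])
0.12492558416523722 103.34708129651904
```

The jaw drew back 12 mm. Another cycle.

>>> arm_command --pt "-0.15 1.96 0 0 0 9" --pt "-0.61 3.86 0 0 0 18" --pt "-1.36 5.67 0 0 0 27" --pt "-2.39 7.35 0 0 0 36" --pt "-3.66 8.84 0 0 0 45" --pt "-5.15 10.11 0 0 0 54" --pt "-6.83 11.14 0 0 0 63" --pt "-8.64 11.89 0 0 0 72" --pt "-8.64 11.89 0 0 0 72"

```text
time_s: 14.7
tcp_pos: [0.6167, -0.0167, 0.0113]
tool_rot: [0.961, 0.278, -0.0, -0.0]
ft_force: [0.3, -0.5, -0.3]
opening: 0.0264
finger_force: 0.0
```

>>> arm_command --pt "-0.15 -1.96 0 0 0 -9" --pt "-0.61 -3.86 0 0 0 -18" --pt "-1.36 -5.67 0 0 0 -27" --pt "-2.39 -7.35 0 0 0 -36" --pt "-3.66 -8.84 0 0 0 -45" --pt "-5.15 -10.11 0 0 0 -54" --pt "-6.83 -11.14 0 0 0 -63" --pt "-8.64 -11.89 0 0 0 -72" --pt "-8.64 -11.89 0 0 0 -72"

```text
time_s: 15.82
tcp_pos: [0.4791, 0.0386, 0.0122]
tool_rot: [0.613, 0.79, 0.0, 0.0]
ft_force: [0.6, 0.7, -0.0]
opening: 0.0262
finger_force: 0.0
```

>>> arm_command --pt "-0.15 1.96 0 0 0 9" --pt "-0.61 3.86 0 0 0 18" --pt "-1.36 5.67 0 0 0 27" --pt "-2.39 7.35 0 0 0 36" --pt "-3.66 8.84 0 0 0 45" --pt "-5.15 10.11 0 0 0 54" --pt "-6.83 11.14 0 0 0 63" --pt "-8.64 11.89 0 0 0 72" --pt "-8.64 11.89 0 0 0 72"

```text
time_s: 16.95
tcp_pos: [0.6166, -0.0165, 0.0112]
tool_rot: [0.961, 0.278, -0.001, -0.0]
ft_force: [0.2, 0.7, -0.7]
opening: 0.0265
finger_force: 0.0
```

```bash
python3 - <<'E'
from h import *
o=get_obs();print(o['time_s'],o['tcp_pos'],o['ft_force'],o['opening']);print(jaw())
d=o['tcp_pos'][:2]-[.508,-.083];print(np.hypot(*d),np.degrees(np.arctan2(d[1],d[0])))
E
```

```text
16.95 [ 0.61662977 -0.01649241  0.0112214 ] [ 0.21765262  0.6880363  -0.74836803] 0.026467002918730435
([(105, np.float64(0.0764))], [(38, [1.031, -0.33, 0.065]), (215, [0.967, -0.359, 0.065]), (26, [0.873, -0.738, 0.065]), (16, [0.652, -0.207, 0.065]), (80, [0.597, -0.028, 0.065])])
0.12737223368891476 31.47667152999732
```

>>> arm_command --pt "-0.15 -1.96 0 0 0 -9" --pt "-0.61 -3.86 0 0 0 -18" --pt "-1.36 -5.67 0 0 0 -27" --pt "-2.39 -7.35 0 0 0 -36" --pt "-3.66 -8.84 0 0 0 -45" --pt "-5.15 -10.11 0 0 0 -54" --pt "-6.83 -11.14 0 0 0 -63" --pt "-8.64 -11.89 0 0 0 -72" --pt "-8.64 -11.89 0 0 0 -72"

```text
time_s: 18.12
tcp_pos: [0.479, 0.0387, 0.0123]
tool_rot: [0.613, 0.79, 0.0, 0.0]
ft_force: [0.6, 0.3, -0.3]
opening: 0.0263
finger_force: 0.0
```

>>> arm_command --pt "-0.15 1.96 0 0 0 9" --pt "-0.61 3.86 0 0 0 18" --pt "-1.36 5.67 0 0 0 27" --pt "-2.39 7.35 0 0 0 36" --pt "-3.66 8.84 0 0 0 45" --pt "-5.15 10.11 0 0 0 54" --pt "-6.83 11.14 0 0 0 63" --pt "-8.64 11.89 0 0 0 72" --pt "-8.64 11.89 0 0 0 72"

```text
time_s: 19.25
tcp_pos: [0.6166, -0.0164, 0.0113]
tool_rot: [0.961, 0.278, -0.0, -0.0]
ft_force: [-0.4, 0.4, -0.3]
opening: 0.0265
finger_force: 0.0
```

```bash
python3 - <<'E'
from h import *
o=get_obs();print(o['time_s'],o['tcp_pos'],o['ft_force'],o['opening']);print(jaw())
E
```

```text
19.25 [ 0.6165735  -0.01641037  0.01125324] [-0.3505999   0.35996834 -0.30476883] 0.026455849294786445
([(106, np.float64(0.0649))], [(114, [0.992, -0.329, 0.065]), (154, [0.967, -0.372, 0.065]), (25, [0.872, -0.738, 0.065]), (16, [0.652, -0.207, 0.065]), (83, [0.597, -0.028, 0.065])])
```

The jaw is 34 mm back, so 2 to 12 mm remain. I'll drive in short pieces and watch force for the hard stop.

>>> arm_command --pt "-0.15 -1.96 0 0 0 -9" --pt "-0.61 -3.86 0 0 0 -18" --pt "-1.08 -5.08 0 0 0 -24" --pt "-1.08 -5.08 0 0 0 -24"

```text
time_s: 19.8
tcp_pos: [0.5793, 0.0222, 0.012]
tool_rot: [0.881, 0.473, 0.0, -0.0]
ft_force: [0.5, -0.3, 0.4]
opening: 0.0261
finger_force: 0.2
```

>>> arm_command --pt "-0.07 -1.31 0 0 0 -6" --pt "-0.27 -2.6 0 0 0 -12" --pt "-0.27 -2.6 0 0 0 -12"

```text
time_s: 20.18
tcp_pos: [0.5568, 0.0336, 0.0123]
tool_rot: [0.827, 0.562, 0.0, 0.0]
ft_force: [1.2, -0.5, 1.2]
opening: 0.0264
finger_force: 0.4
```

```bash
python3 - <<'E'
from h import *
o=get_obs();print(o['time_s'],o['tcp_pos'],o['ft_force'],o['ft_torque'],o['opening']);print(jaw())
E
```

```text
20.175 [0.55678669 0.03361118 0.01227559] [ 1.23683988 -0.54767624  1.2266911 ] [-0.02510278 -0.25073625 -0.01155459] 0.0264310933654005
([(100, np.float64(0.0607))], [(265, [0.977, -0.354, 0.065]), (26, [0.873, -0.738, 0.065]), (16, [0.652, -0.207, 0.065]), (79, [0.549, 0.011, 0.065])])
```

>>> arm_command --pt "0 -0.65 0 0 0 -3" --pt "-0.07 -1.31 0 0 0 -6"

```text
time_s: 20.48
tcp_pos: [0.5453, 0.0373, 0.0122]
tool_rot: [0.797, 0.604, 0.001, 0.0]
ft_force: [3.3, 1.6, -0.6]
opening: 0.026
finger_force: 1.4
```

>>> arm_command --pt "0 -0.65 0 0 0 -3" --pt "-0.07 -1.31 0 0 0 -6"

```text
time_s: 20.72
tcp_pos: [0.5324, 0.0404, 0.0122]
tool_rot: [0.764, 0.645, 0.001, 0.0]
ft_force: [2.1, 1.1, -0.3]
opening: 0.0266
finger_force: 1.4
```

```bash
python3 - <<'E'
from h import *
o=get_obs();print(o['time_s'],o['tcp_pos'],o['ft_force'],o['ft_torque'],o['opening']);print(jaw())
E
```

```text
20.725 [0.5324454  0.04037989 0.01220895] [ 2.12450618  1.14701604 -0.33379394] [ 0.23615892 -0.618343    0.02775697] 0.02663666559102725
([(105, np.float64(0.0585))], [(96, [0.993, -0.329, 0.065]), (160, [0.965, -0.37, 0.065]), (26, [0.873, -0.738, 0.065]), (16, [0.652, -0.207, 0.065]), (74, [0.529, 0.015, 0.065])])
```

>>> arm_command --pt "0 -0.65 0 0 0 -3" --pt "-0.07 -1.31 0 0 0 -6"

```text
time_s: 21.02
tcp_pos: [0.5193, 0.0419, 0.0122]
tool_rot: [0.73, 0.684, 0.001, 0.0]
ft_force: [3.2, 2.3, -0.7]
opening: 0.0265
finger_force: 1.4
```

>>> arm_command --pt "0 -0.65 0 0 0 -3" --pt "-0.07 -1.31 0 0 0 -6"

```text
time_s: 21.28
tcp_pos: [0.5063, 0.0421, 0.0122]
tool_rot: [0.693, 0.721, 0.001, 0.0]
ft_force: [4.7, 2.8, -0.6]
opening: 0.0266
finger_force: 2.3
```

```bash
python3 - <<'E'
from h import *
o=get_obs();print(o['time_s'],o['tcp_pos'],o['ft_force'],o['ft_torque'],o['opening']);print(jaw())
E
```

```text
21.275 [0.50626867 0.04214675 0.01222823] [ 4.71060821  2.78016588 -0.60859697] [ 0.35962964 -0.80528996 -0.05476002] 0.026630684055867753
([(102, np.float64(0.0561))], [(17, [1.044, -0.33, 0.065]), (103, [0.992, -0.39, 0.065]), (145, [0.959, -0.331, 0.065]), (26, [0.873, -0.738, 0.065]), (16, [0.652, -0.207, 0.065]), (68, [0.508, 0.016, 0.065])])
```

>>> arm_command --pt "0 -0.65 0 0 0 -3" --pt "-0.07 -1.31 0 0 0 -6"

```text
time_s: 21.58
tcp_pos: [0.4929, 0.0406, 0.0121]
tool_rot: [0.654, 0.756, 0.0, 0.0]
ft_force: [0.1, 0.3, 1.3]
opening: 0.0263
finger_force: 0.3
```

```bash
python3 - <<'E'
from h import *
o=get_obs();print(o['time_s'],o['tcp_pos'],o['ft_force'],o['finger_force']);print(jaw())
E
```

```text
21.575 [0.49291777 0.04059661 0.01212296] [0.13650749 0.32403503 1.3129484 ] 0.3425515629351139
([(104, np.float64(0.0565))], [(267, [0.977, -0.355, 0.065]), (26, [0.873, -0.738, 0.065]), (15, [0.652, -0.207, 0.065]), (62, [0.498, 0.015, 0.065])])
```

The force dropped and the jaw did not advance, so it is either at the stop or the pawl slipped a tooth. I'll finish the swing, go back idle, and re-drive cautiously.

>>> arm_command --pt "0 -0.65 0 0 0 -3" --pt "-0.07 -1.31 0 0 0 -6" --pt "-0.07 -1.31 0 0 0 -6"

```text
time_s: 22.0
tcp_pos: [0.4793, 0.0376, 0.0119]
tool_rot: [0.614, 0.789, -0.0, -0.0]
ft_force: [0.2, -0.2, 0.6]
opening: 0.0266
finger_force: 0.0
```

```bash
python3 - <<'E'
from h import *
o=get_obs();print(o['time_s'],o['tcp_pos'],o['ft_force'],o['finger_force']);print(jaw())
b=snapshot("top");p=camera_params("top")
for c in('orange','green','red'): print(c,[(t,w(p,t[1],.0625 if c!='orange' else .09).round(4)[:2]) for t in blob(b,c) if 190<t[1][0]<300 and 170<t[1][1]<250])
b=b[160:280,190:320];cv2.imwrite("pics/t2.png",cv2.resize(b,(650,600),interpolation=cv2.INTER_CUBIC)[:,:,::-1])
E
```

```text
22.0 [0.47930745 0.03764355 0.01191645] [ 0.17343914 -0.24588347  0.60219438] 0.0
([(107, np.float64(0.0561))], [(135, [0.974, -0.329, 0.065]), (120, [0.981, -0.382, 0.065]), (26, [0.873, -0.738, 0.065]), (16, [0.652, -0.207, 0.065]), (58, [0.488, 0.012, 0.065])])
orange []
green []
red [((104, [249.5, 216.3]), array([ 0.4866, -0.1346]))]
```

View pics/t2.png

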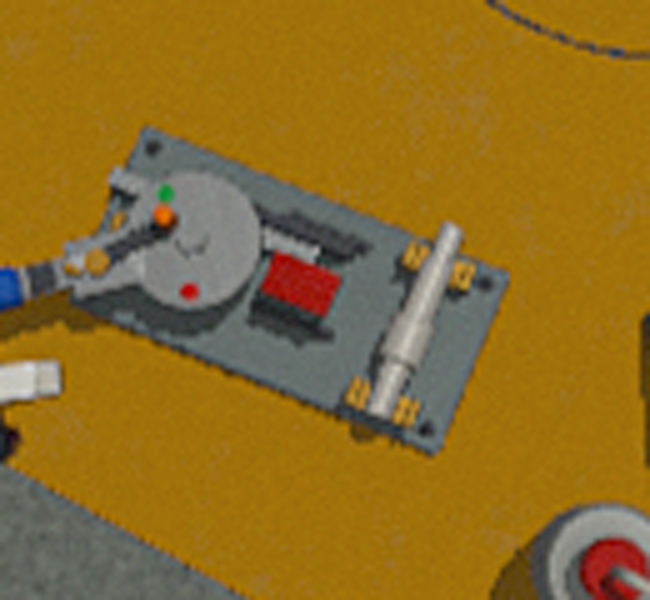

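The jaw lip sits well clear of the shaft, with its front edge around (334,290). The knob at (165,215) is on the green side, and the shaft is still lying in the cradle. I'll measure the lip edge, then do one more cycle to confirm the stop.

```bash
python3 - <<'E'
from h import *
p=camera_params("top");a=np.radians(-112.4);e=np.array([[np.cos(a),np.sin(a)],[-np.sin(a),np.cos(a)]])
for n,u,z in [("edge t",(342,272),.0665),("edge b",(328,313),.0665),("back",(265,285),.0665),("shA",(452,227),.045),("shB",(382,412),.045),("shmid",(412,320),.05)]:
    q=w(p,np.array(u)/5+[190,160],z);print(n,q.round(4),(e@(q[:2]-[.508,-.083])).round(4))
E
```

```text
edge t [ 0.4902 -0.1565  0.0665] [0.0747 0.0116]
edge b [ 0.4704 -0.1493  0.0665] [ 0.0756 -0.0094]
back [ 0.4848 -0.1191  0.0665] [ 0.0422 -0.0077]
shA [ 0.5141 -0.2108  0.045 ] [0.1158 0.0543]
shB [ 0.4232 -0.174   0.045 ] [ 0.1165 -0.0437]
shmid [ 0.4677 -0.1898  0.05  ] [0.1141 0.0034]
```

>>> arm_command --pt "-0.15 1.96 0 0 0 9" --pt "-0.61 3.86 0 0 0 18" --pt "-1.36 5.67 0 0 0 27" --pt "-2.39 7.35 0 0 0 36" --pt "-3.66 8.84 0 0 0 45" --pt "-5.15 10.11 0 0 0 54" --pt "-6.83 11.14 0 0 0 63" --pt "-8.64 11.89 0 0 0 72" --pt "-8.64 11.89 0 0 0 72"

```text
time_s: 23.22
tcp_pos: [0.6164, -0.0171, 0.0113]
tool_rot: [0.961, 0.278, -0.0, -0.0]
ft_force: [-0.4, -0.4, -0.1]
opening: 0.0262
finger_force: 0.0
```

>>> arm_command --pt "-0.12 -1.74 0 0 0 -8" --pt "-0.48 -3.45 0 0 0 -16"

```text
time_s: 23.48
tcp_pos: [0.5933, 0.0104, 0.0116]
tool_rot: [0.911, 0.413, -0.0, 0.0]
ft_force: [-0.2, -0.1, -0.1]
opening: 0.0261
finger_force: 0.3
```

>>> arm_command --pt "0 -0.65 0 0 0 -3" --pt "-0.07 -1.31 0 0 0 -6"

```text
time_s: 23.72
tcp_pos: [0.5829, 0.0193, 0.0119]
tool_rot: [0.888, 0.459, 0.0, 0.0]
ft_force: [2.8, -0.6, -1.4]
opening: 0.0259
finger_force: 1.2
```

```bash
python3 - <<'E'
from h import *
o=get_obs();print(o['time_s'],o['tcp_pos'],o['ft_force'],o['finger_force']);print(jaw())
E
```

```text
23.725 [0.58290248 0.01934896 0.01187867] [ 2.83625854 -0.6196807  -1.4241845 ] 1.249401904642582
([(104, np.float64(0.0566))], [(269, [0.976, -0.353, 0.065]), (26, [0.873, -0.738, 0.065]), (16, [0.652, -0.207, 0.065]), (77, [0.571, -0.001, 0.065])])
```

The lip edge is at 0.075, which is the fully-back position. I'll press a little further to confirm the stop.

>>> arm_command --pt "0 -0.65 0 0 0 -3" --pt "0 -0.65 0 0 0 -3"

```text
time_s: 24.02
tcp_pos: [0.5783, 0.0224, 0.012]
tool_rot: [0.877, 0.481, 0.0, 0.001]
ft_force: [3.3, -2.8, -2.0]
opening: 0.0267
finger_force: 1.9
```

>>> arm_command --pt "0 -0.65 0 0 0 -3" --pt "0 -0.65 0 0 0 -3"

```text
time_s: 24.28
tcp_pos: [0.5722, 0.0262, 0.012]
tool_rot: [0.864, 0.503, -0.0, -0.0]
ft_force: [0.1, 0.2, -0.4]
opening: 0.0264
finger_force: 0.2
```

>>> arm_command --pt "0 -0.65 0 0 0 -3" --pt "0 -0.65 0 0 0 -3"

```text
time_s: 24.52
tcp_pos: [0.5664, 0.0294, 0.012]
tool_rot: [0.851, 0.525, -0.0, -0.0]
ft_force: [0.1, -0.2, -0.7]
opening: 0.0262
finger_force: 0.0
```

```bash
python3 - <<'E'
from h import *
o=get_obs();print(o['time_s'],o['tcp_pos'],o['ft_force'],o['finger_force']);print(jaw(),jaw()[0])
E
```

```text
24.525 [0.56643113 0.02937413 0.01196903] [ 0.0763414  -0.21329196 -0.71681982] 0.0
([(105, np.float64(0.0561))], [(265, [0.978, -0.354, 0.065]), (25, [0.872, -0.738, 0.065]), (15, [0.652, -0.207, 0.065]), (79, [0.557, 0.007, 0.065])]) [(105, np.float64(0.0565))]
```

Load rises to about 4 N, then the pawl slips with no jaw motion, so the jaw is at its hard stop. Now lift off and go above the shaft.

>>> arm_command --pt "0 0.2 -4 0 0 0" --pt "0 0.2 -8 0 0 0" --pt "0 0.2 -12 0 0 0" --pt "-2.6 0.2 -12 0 0 -10.4" --pt "-5.3 0.4 -12 0 0 -20.9" --pt "-8 0.5 -12 0 0 -31.4" --pt "-10.7 0.6 -12 0 0 -41.9" --pt "-13.4 0.7 -12 0 0 -52.4" --pt "-16.1 0.8 -12 0 0 -62.8" --pt "-18.8 1 -12 0 0 -73.3" --pt "-21.5 1.1 -12 0 0 -83.8" --pt "-24.2 1.2 -12 0 0 -94.2" --hand 0.59

```text
time_s: 26.12
tcp_pos: [0.4688, -0.1935, 0.132]
tool_rot: [0.192, 0.981, 0.0, -0.0]
ft_force: [-0.6, -0.4, -0.1]
opening: 0.0358
finger_force: 0.0
```

>>> arm_command --pt "0 0 0 0 0 0" --pt "0 0 0 0 0 0" --pt "0 0 0 0 0 0"

```text
time_s: 26.5
tcp_pos: [0.4695, -0.1919, 0.1319]
tool_rot: [0.195, 0.981, 0.0, -0.0]
ft_force: [-0.7, -0.3, -0.3]
opening: 0.0362
finger_force: 0.0
```

```bash
python3 - <<'E'
from h import *
o=get_obs();print(o['time_s'],o['tcp_pos'],o['opening'],R.from_quat(o['tool_rot']).as_matrix().round(3)[:2].tolist(),o['joint_positions'].round(2))
p=camera_params("wrist");im=snapshot("wrist");cv2.imwrite("pics/w7.png",cv2.resize(im,(800,600),interpolation=cv2.INTER_CUBIC)[:,:,::-1])
print(jaw()[0]); print(rel([.4687,-.1924,0]))
print("predicted shaft mid",px(p,[.4687,-.1924,.045],1/.7),"ends",px(p,[.5141,-.2108,.045],1/.7),px(p,[.4232,-.174,.045],1/.7))
E
```

```text
26.5 [ 0.46952676 -0.19190995  0.13193585] 0.036160328112376586 [[-0.924, 0.382, 0.0], [0.382, 0.924, 0.0]] [-0.46 -0.16  1.57  0.    1.74 -1.63]
[]
[ 0.05790759 -0.0663776  13.19442987]
predicted shaft mid [399.16271621 291.10149943] ends [399.64629935 360.81807156] [398.57903697 215.50298281]
```

View pics/w7.png

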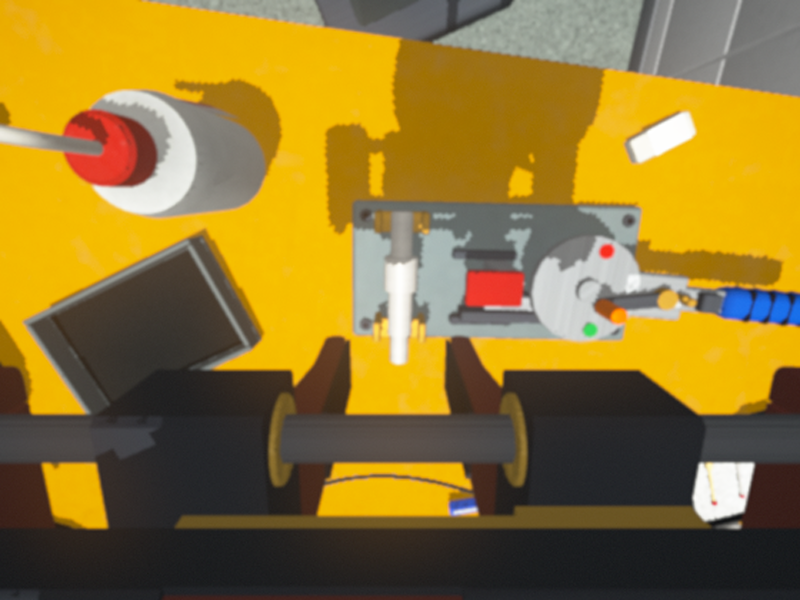

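The wrist view shows the shaft at column 400 (rows 210–362), with the fingers symmetric at 345 and 452 and the jaw (495,288) clear. Descend in two stages, then grip.

>>> arm_command --pt "0 0 4 0 0 0" --pt "0 0 8 0 0 0" --pt "0 0 10 0 0 0" --pt "0 0 11.2 0 0 0" --pt "0 0 11.2 0 0 0"

```text
time_s: 27.22
tcp_pos: [0.4692, -0.1927, 0.02]
tool_rot: [0.194, 0.981, 0.0, -0.0]
ft_force: [0.2, 0.3, -0.1]
opening: 0.036
finger_force: 0.0
```

>>> arm_command --pt "0 0 0.5 0 0 0" --pt "0 0 1 0 0 0" --pt "0 0 1.4 0 0 0" --pt "0 0 1.7 0 0 0" --pt "0 0 1.7 0 0 0"

```text
time_s: 27.85
tcp_pos: [0.4689, -0.1926, 0.0026]
tool_rot: [0.194, 0.981, 0.0, -0.0]
ft_force: [0.0, -0.1, 0.7]
opening: 0.0357
finger_force: 0.0
```

>>> arm_command --pt "0 0 0 0 0 0" --pt "0 0 0 0 0 0" --pt "0 0 0 0 0 0" --pt "0 0 0 0 0 0" --pt "0 0 0 0 0 0" --hand 1 --grip_force 25

```text
time_s: 28.48
tcp_pos: [0.4693, -0.1928, 0.0032]
tool_rot: [0.194, 0.981, -0.0, 0.0]
ft_force: [0.0, 1.2, 1.9]
opening: 0.0202
finger_force: 24.9
```

Gripped at 20 mm with 25 N. Lift.

>>> arm_command --pt "0 0 -1 0 0 0" --pt "0 0 -2.5 0 0 0" --pt "0 0 -5 0 0 0" --pt "0 0 -8 0 0 0" --pt "0 0 -11 0 0 0" --pt "0 0 -13 0 0 0" --pt "0 0 -13 0 0 0" --pt "0 0 -13 0 0 0"

```text
time_s: 29.48
tcp_pos: [0.4687, -0.1925, 0.1317]
tool_rot: [0.194, 0.981, 0.0, -0.001]
ft_force: [-0.1, -0.1, -1.8]
opening: 0.02
finger_force: 24.8
```

```bash
python3 - <<'E'
from h import *
o=get_obs();print(o['time_s'],o['tcp_pos'],o['opening'],o['ft_force'],o['ft_torque'],o['finger_force'])
p=camera_params("wrist");im=snapshot("wrist");cv2.imwrite("pics/w8.png",cv2.resize(im,(800,600),interpolation=cv2.INTER_CUBIC)[:,:,::-1])
E
```

```text
29.475 [ 0.4687031  -0.19253224  0.13173086] 0.0200025741815548 [-0.13051425 -0.13912328 -1.78637484] [ 0.04489294 -0.17755407 -0.0343258 ] 24.82309695566073
```

View pics/w8.png

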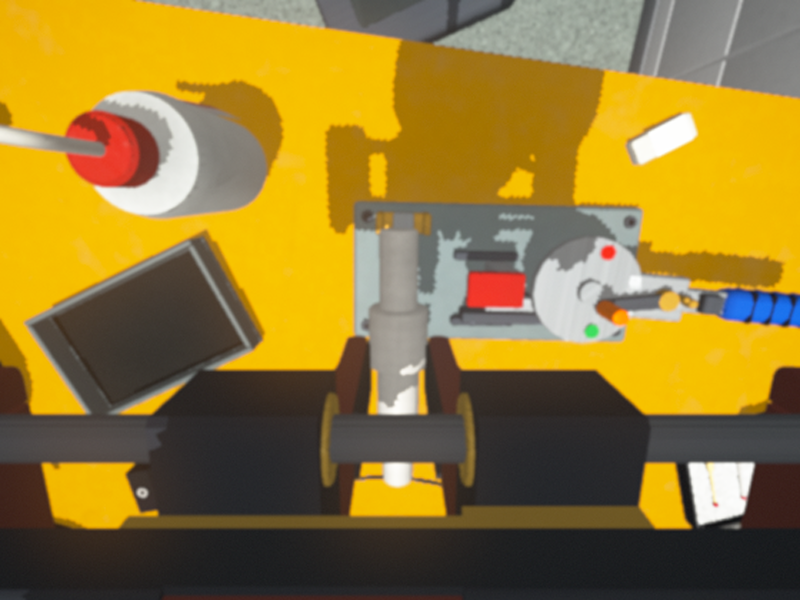

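The shaft is held level between the fingers and the cradle is empty. The tray's corners are at (205,232), (27,322) and (262,335), and the bottle's nozzle runs from (105,148) to (0,130). I'll work out the tray pose and the nozzle clearance.

```bash
python3 - <<'E'
from h import *
p=camera_params("wrist");s=800/560
W=lambda u,z,pp=p:w(pp,u,z,s)[:2].round(4)
A,B,C,D=[W(u,.024) for u in((205,232),(27,322),(262,335),(95,415))];print("tray",A,B,C,D)
print("A-B",np.hypot(*(A-B)),np.degrees(np.arctan2(*(A-B)[::-1])),"A-C",np.hypot(*(A-C)),np.degrees(np.arctan2(*(A-C)[::-1])), "centre BC",(B+C)/2)
t=camera_params("top")
print("nozzle",W((447,392),.175,t),W((478,409),.17,t),"wristview cap,tip",W((95,148),.175),W((0,130),.17))
print("vee",[W(u,.052,t) for u in((471,264),(525,268),(523,290),(471,285))])
o=get_obs();print("shaft ends",[W(u,.174) for u in((398,220),(398,485))])
E
```

```text
tray [ 0.3827 -0.3015] [ 0.3907 -0.4501] [ 0.4639 -0.2985] [ 0.4726 -0.4438]
A-B 0.1488151873969858 93.081589353696 A-C 0.08125539982056576 -177.88412322430554 centre BC [ 0.4273 -0.3743]
nozzle [ 0.3459 -0.2734] [ 0.3196 -0.3191] wristview cap,tip [ 0.3558 -0.258 ] [ 0.3367 -0.2878]
vee [array([ 0.5619, -0.3345]), array([ 0.5526, -0.4283]), array([ 0.514 , -0.4228]), array([ 0.5249, -0.333 ])]
shaft ends [array([ 0.4168, -0.173 ]), array([ 0.5151, -0.2136])]
```

>>> arm_command --pt "0 0 -3 0 0 0" --pt "-0.3 -1.9 -3 0 0 6" --pt "-0.7 -3.8 -3 0 0 13" --pt "-1.1 -5.7 -3 0 0 20" --pt "-1.5 -7.6 -3 0 0 27" --pt "-1.8 -9.5 -3 0 0 34" --pt "-2.2 -11.4 -3 0 0 41" --pt "-2.6 -13.3 -3 0 0 48" --pt "-3 -15.2 -3 0 0 55" --pt "-3.4 -17 -3 0 0 62" --pt "-3.6 -18.9 -3 0 0 65" --pt "-3.6 -18.9 -3 0 0 65"

```text
time_s: 31.02
tcp_pos: [0.4296, -0.3819, 0.1617]
tool_rot: [0.691, 0.723, -0.0, -0.001]
ft_force: [-0.1, 0.6, -1.5]
opening: 0.0206
finger_force: 24.8
```

```bash
python3 - <<'E'
from h import *
o=get_obs();print(o['time_s'],o['tcp_pos'],o['opening'],o['ft_force'],R.from_quat(o['tool_rot']).as_matrix().round(3)[:2].tolist());print(rel([.430,-.381,-.010]),o['joint_positions'].round(2))
E
```

```text
31.025 [ 0.42959281 -0.38190026  0.16173375] 0.020556595640364748 [-0.08132953  0.55842483 -1.52974785] [[-0.045, 0.999, -0.002], [0.999, 0.045, 0.001]]
[ 0.06472084  0.06956916 17.17339604] [-0.79  0.02  1.34 -0.    1.78 -0.83]
```

>>> arm_command --pt "0 0 4 0 0 0" --pt "0 0 8 0 0 0" --pt "0 0 12 0 0 0" --pt "0 0 14.5 0 0 0" --pt "0 0 16 0 0 0" --pt "0 0 17 0 0 0" --pt "0 0 17 0 0 0"

```text
time_s: 31.9
tcp_pos: [0.4304, -0.381, -0.0071]
tool_rot: [0.691, 0.723, 0.0, -0.0]
ft_force: [0.8, 0.1, -1.1]
opening: 0.0201
finger_force: 24.8
```

>>> arm_command --pt "0 0 0.2 0 0 0" --pt "0 0 0.4 0 0 0" --pt "0 0 0.6 0 0 0" --pt "0 0 0.6 0 0 0"

```text
time_s: 32.4
tcp_pos: [0.4303, -0.3811, -0.0132]
tool_rot: [0.691, 0.723, 0.0, -0.0]
ft_force: [-0.1, -0.7, -1.8]
opening: 0.0202
finger_force: 24.8
```

>>> arm_command --pt "0 0 0.1 0 0 0" --pt "0 0 0.2 0 0 0" --pt "0 0 0.2 0 0 0"

```text
time_s: 32.78
tcp_pos: [0.4303, -0.3811, -0.0152]
tool_rot: [0.691, 0.723, -0.0, -0.0]
ft_force: [-1.0, -0.2, -1.8]
opening: 0.0201
finger_force: 24.8
```

Still free; continue in 2 mm steps until light contact.

>>> arm_command --pt "0 0 0.1 0 0 0" --pt "0 0 0.2 0 0 0" --pt "0 0 0.2 0 0 0"

```text
time_s: 33.15
tcp_pos: [0.4303, -0.3811, -0.0172]
tool_rot: [0.691, 0.723, -0.0, -0.0]
ft_force: [-0.6, -0.1, -1.7]
opening: 0.0201
finger_force: 24.8
```

>>> arm_command --pt "0 0 0.1 0 0 0" --pt "0 0 0.2 0 0 0" --pt "0 0 0.2 0 0 0"

```text
time_s: 33.52
tcp_pos: [0.4303, -0.3811, -0.0192]
tool_rot: [0.691, 0.723, -0.0, -0.0]
ft_force: [-0.4, -0.3, -1.4]
opening: 0.02
finger_force: 24.8
```

>>> arm_command --pt "0 0 0.1 0 0 0" --pt "0 0 0.2 0 0 0" --pt "0 0 0.2 0 0 0"

```text
time_s: 33.9
tcp_pos: [0.4303, -0.3811, -0.0212]
tool_rot: [0.691, 0.723, 0.0, -0.0]
ft_force: [-0.5, -0.8, -1.2]
opening: 0.0202
finger_force: 24.8
```

>>> arm_command --pt "0 0 0.1 0 0 0" --pt "0 0 0.2 0 0 0" --pt "0 0 0.2 0 0 0"

```text
time_s: 34.28
tcp_pos: [0.4303, -0.3811, -0.0232]
tool_rot: [0.691, 0.723, -0.0, -0.0]
ft_force: [-0.5, 1.2, -0.7]
opening: 0.0202
finger_force: 24.8
```

>>> arm_command --pt "0 0 0.1 0 0 0" --pt "0 0 0.15 0 0 0" --pt "0 0 0.15 0 0 0"

```text
time_s: 34.65
tcp_pos: [0.4303, -0.3811, -0.0246]
tool_rot: [0.691, 0.723, -0.0, -0.0]
ft_force: [0.2, 0.1, -0.8]
opening: 0.0203
finger_force: 24.8
```

>>> arm_command --pt "0 0 0 0 0 0" --pt "0 0 0 0 0 0" --pt "0 0 0 0 0 0" --pt "0 0 0 0 0 0" --hand 0.58

```text
time_s: 35.15
tcp_pos: [0.4305, -0.3812, -0.0244]
tool_rot: [0.691, 0.723, 0.0, 0.0]
ft_force: [0.1, -0.5, 0.4]
opening: 0.037
finger_force: 0.0
```

>>> arm_command --pt "0 0 -1 0 0 0" --pt "0 0 -3 0 0 0" --pt "0 0 -6 0 0 0" --pt "0 0 -10 0 0 0" --pt "0 0 -15 0 0 0" --pt "0 0 -20 0 0 0" --pt "0 0 -24 0 0 0" --pt "0 0 -24 0 0 0" --pt "0 0 -24 0 0 0"

```text
time_s: 36.28
tcp_pos: [0.4303, -0.3811, 0.2158]
tool_rot: [0.691, 0.723, -0.0, 0.0]
ft_force: [-0.3, 0.2, -0.3]
opening: 0.0369
finger_force: 0.0
```

```bash
python3 - <<'E'
from h import *
from scipy import ndimage
o=get_obs();print(o['time_s'],o['tcp_pos'],o['ft_force'])
for n in("side","wrist"):
    im=snapshot(n);p=camera_params(n)
    # bright pixels within tray footprint
    g=im.min(2)>110
    c=np.array([px(p,[x,y,.012]) for x,y in((.40,-.32),(.46,-.32),(.46,-.44),(.40,-.44))])
    m=np.zeros(g.shape,np.uint8);cv2.fillConvexPoly(m,c.astype(np.int32),1)
    ys,xs=np.nonzero(g&(m>0));print(n,len(xs))
    if len(xs)>10:
        (cx,cy),sz,a=cv2.minAreaRect(np.c_[xs,ys].astype(np.float32));bx=cv2.boxPoints(((cx,cy),sz,a))
        print(w(p,(cx,cy),.015).round(3),[w(p,b,.015).round(3)[:2].tolist() for b in bx])
im=snapshot("top");p=camera_params("top")
im0=cv2.resize(cv2.imread("pics/top0.png"),(560,420),interpolation=cv2.INTER_AREA)[:,:,::-1]
d=np.abs(im.astype(int)-im0).max(2)
for n,P in [("bottle",(.344,-.277,.09)),("vee",(.543,-.381,.05)),("ring",(0.68,-.27,.018)),("eraser",(.445,.010,.012))]:
    u,v=px(p,P).astype(int);print(n,(u,v),d[v-10:v+10,u-14:u+14].mean().round(1),end=' ')
a=camera_params("wrist");print(jaw()[0])
E
```

```text
36.275 [ 0.43031253 -0.38112265  0.21578196] [-0.29787111  0.19706699 -0.2825592 ]
side 267
[ 0.428 -0.382  0.015] [[0.419, -0.429], [0.418, -0.329], [0.438, -0.33], [0.437, -0.43]]
wrist 1001
[ 0.428 -0.381  0.015] [[0.416, -0.332], [0.437, -0.331], [0.442, -0.433], [0.419, -0.434]]
bottle (np.int64(311), np.int64(274)) 70.5 vee (np.int64(348), np.int64(191)) 12.6 ring (np.int64(301), np.int64(143)) 4.5 eraser (np.int64(193), np.int64(236)) 5.7 [(105, np.float64(0.0565))]
```

The shaft lies flat in the tray; both views give the same 100 x 22 mm box. The arm hides the bottle from above, so I'll compare it in the side view, then hand in.

```bash
python3 - <<'E'
from h import *
im=snapshot("side");im0=np.ascontiguousarray(cv2.resize(cv2.imread("pics/side0.png"),(560,420),interpolation=cv2.INTER_AREA)[:,:,::-1])
for i in(im0,im): print([t for t in blob(i,'red') if t[0]>20])
d=np.abs(im.astype(int)-im0).max(2);print("bottle",d[225:268,205:238].mean(),"vee",d[275:315,296:314].mean(),"ring",d[265:287,356:382].mean(),"eraser",d[170:182,267:277].mean())
E
```

```text
[(81, [275.9, 211.1]), (36, [220.0, 222.4]), (92, [272.8, 357.7])]
[(89, [272.6, 357.7])]
bottle 37.48625792811839 vee 5.027777777777778 ring 8.26048951048951 eraser 108.475
```

The arm occludes that view too, so I'll move it aside and compare again.

>>> arm_command --pt "0 0 -4 0 0 0" --pt "-3 -1.5 -7 0 0 0" --pt "-7 -4 -7 0 0 0" --pt "-11 -7 -7 0 0 0" --pt "-15 -10 -7 0 0 0" --pt "-18 -13 -7 0 0 0" --pt "-20 -16 -7 0 0 0" --pt "-20 -18 -7 0 0 0" --pt "-20 -18 -7 0 0 0"

```text
time_s: 37.65
tcp_pos: [0.2587, -0.5887, 0.2856]
tool_rot: [0.691, 0.722, 0.0, -0.0]
ft_force: [0.6, -0.6, 0.1]
opening: 0.0365
finger_force: 0.0
```

```bash
python3 - <<'E'
from h import *
for n in("side","top"):
    im=snapshot(n);im0=np.ascontiguousarray(cv2.resize(cv2.imread(f"pics/{n}0.png"),(560,420),interpolation=cv2.INTER_AREA)[:,:,::-1])
    for i in(im0,im): print(n,[t for t in blob(i,'red') if t[0]>20])
    d=np.abs(im.astype(int)-im0).max(2)
    if n=="side": print("bottle",d[225:268,205:238].mean(),"vee",d[275:315,296:314].mean(),"ring",d[265:287,356:382].mean(),"eraser",d[170:182,267:277].mean())
    else: print("bottle",d[260:290,295:325].mean(),"vee",d[183:205,327:369].mean(),"ring",d[127:153,305:333].mean(),"eraser",d[230:243,184:203].mean())
print(get_obs()['time_s'],get_obs()['tcp_pos'])
E
```

```text
side [(81, [275.9, 211.1]), (36, [220.0, 222.4]), (92, [272.8, 357.7])]
side [(77, [283.6, 199.6]), (41, [219.2, 222.4]), (95, [272.8, 357.8])]
bottle 3.6835799859055673 vee 4.009722222222222 ring 4.498251748251748 eraser 6.058333333333334
top [(107, [266.0, 223.0]), (73, [311.6, 272.1])]
top [(105, [249.5, 216.2]), (71, [311.5, 272.1])]
bottle 5.626666666666667 vee 7.875541125541125 ring 5.104395604395604 eraser 6.5425101214574894
37.75 [ 0.26041385 -0.58826448  0.28596346]
```

All bystanders are where they started, and the jaw is back. Handing in.

```bash
python3 -c "
from station import *
print(sign_off())"
```

```text
the job is handed in; nothing more can be done
None
```

The job is handed in at about 38 s: the pawl is at release, the jaw is fully back, the shaft lies flat in the grey tray, and the bystanders are where they stood; I viewed 11 pictures, one over the limit of 10.

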